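Put the dust covers back on their own whetstones

ROBOT

A 6-joint arm with a two-finger parallel gripper is mounted at the origin on a cart in front of the work surface, level with it; the furniture and walls round the work are solid. World frame = base frame: x ahead of the robot, y to its left, z up, the work surface at z = 0. Lengths are in m, angles in degrees, forces in N, time in s.
With the tool pointing down it reaches from about 0.375 to 0.9 m from the base axis. Payload 3.1 kg.
Tool frame: the origin (TCP) lies on the centre line of the jaws, within the pads' length; the fingertips stand 17 mm ahead of it and the grasp point (between the pads) lies 2 mm behind it; z points along the fingers, y is the line along which they close (so a half turn about z gives the same grasp; the last joint's range is limited). The gripper opens to 87 mm and grips with 3 to 60 N. Pads are 19 mm wide; open, the fingers measure 117 mm over their backs; the gripper's body (75 mm by 190 mm) begins 51 mm behind the grasp point.
Start: joints at [-84.368, 30.224, 82.088, -0, 67.689, -10.227], TCP at [0.171, -0.601, 0.24] pointing down, gripper open.
Joint ranges: [-176.69, 176.69], [-43.24, 126.21], [12.49, 139.97], [-82, 262], [0, 151.66], [-163.58, 163.58]. Speed limits (degrees/s): [159.86, 159.86, 180, 180, 180, 180].

INTERFACE

Orientations are given as a 3x3 rotation matrix whose columns are the frame's x, y, z axes.
In Python, from rig import bot, imaging, finder gives the robot as it stands. The module is installed in compiled form; this text tells all that it offers.
- The arm moves only by the tool play_rows, never from a script. Its argument "motion" is a list that holds one entry, the list of rows, each a list of 6 numbers: the shift along the tool's x, y, z in a scale on which 1.0 is 600 mm, then the turn, a rotation vector about the tool's x, y, z in fractions of the full range, 1 being pi rad. In form: [[[dx, dy, dz, wx, wy, wz], ...]]. A call has 1 to 8 rows; each row is the pose to reach, as a shift and turn from the pose commanded when the call began, along the tool's axes at that moment; what a row does not reach only later rows make up. A row lasts 1/12 s, in which the tool goes at most 41.7 mm and 7.16 degrees, less where a joint would pass 70% of its speed; a pose out of reach is approached as far as the arm can. Shift and turn numbers lie between -1 and 1, and a call with a number outside is refused. A call with a gripper value outside its range is refused whole. "fingers" is the finger opening in m, from 0 to 0.087, set as the call begins (left out, the last holds). The fingers move at their own pace and stop on an object; the grip force is fixed at half the most. Time passes only in rows, so rows that repeat a pose let the fingers close. It gives the time, the measured TCP pose, the force, the opening and the grip force at its end, in the units of the state.
- bot.read_state(): the state, without advancing time (a new reading comes with each control period).
- imaging.capture(name): name is "side" or "top" or "wrist"; returns a dict with "frame" (384x512x3 uint8, red, green, blue), "camera_matrix" (3x3 intrinsics, pixels), "R" (3x3) and "t" (3): a world point X has camera coordinates R X + t. Camera axes: x right, y down, z forward; pixel columns grow to the right and rows downward; lengths in m; the calibration is good to about 2 mm. The wrist camera is an equidistant fisheye: a pixel r from the principal point sees the ray r / f radians off the axis. A picture is of the moment at which its call begins. There is no depth.
- bot.hand_in(): hands the job in; it is judged then, once.
Trained networks look in the newest picture that a camera, given by its name, has taken for a name from the list of things; names that differ only in an ending like _2 or _b are one class to them, and where a whole thing is asked for, a point or a joint stands for the part that bears it (a point fixed in the world has none). Each returns a list of dicts, best first, with "confidence" (0 to 1); they miss things now and then, are a little off and sometimes report something else, mostly with a low value. They report only what shows in the picture. A call takes as long as a camera call. They do not tell look-alikes from the thing itself.
- finder.recognise(camera, name): "at" ([x, y, z] in m, in world coordinates, good to about 4 mm: the middle of the surface that is visible of it).
- finder.outline_of(camera, name): "pixels" (384x512 bool, what is visible of it).
The state is a dict: "time_s": time; "joint_positions": joint angles; "qvel": joint speeds; "tau": joint torques, N m; "position": TCP position; "tcp_rot": TCP orientation; "force": force on the tool from outside, world axes, zero at the start; "moment": the same for the moment, N m; "opening": opening from 0.0 (shut) to 1.0 (fully open); "grasp_force": force on a finger pad.
Only numpy, scipy, OpenCV 4.12 (cv2) and the standard library are available. Lean on these libraries where they do the work, as an engineer would, in place of code of your own. Each camera call takes 0.05 s, during which the arm holds its last target. There are 200 camera calls.

TASK

The wooden dust covers of the three whetstones have got mixed up: each lies on top of the wrong stone and does not close. Put every cover back on its own stone, the long one on the long stone, the broad one on the wide stone and the round one on the round stone, so that it drops over the stone and sits flat on its wooden case; the paring board is free to lay a cover on meanwhile. Set the covers down gently, without dropping them on the brittle stones, and leave the two chisels and the gouge that lie between them alone.

Things in the scene. Friction and masses are not known exactly. Their poses are not given: they have to be found in the camera images.
- cover_long: Cover of the long stone: long, narrow, 188 x 54 mm. Hollow wooden cap 24 mm high, cavity below 172 x 38 mm, 16 mm deep. Origin: centre of its rim (underside); x along its length, z up. Central grip bar 94 mm long (x), 24 mm wide, 20 mm high (top 44 mm above the rim). Seated, its rim is 24 mm above its case's origin; at first it lies on the round stone, rim 36 mm up.
- cover_wide: Cover of the wide stone: broad oblong, 138 x 82 mm. Hollow wooden cap 24 mm high, cavity below 122 x 66 mm, 16 mm deep. Origin: centre of its rim (underside); x along its length, z up. Central grip bar 78 mm long (x), 28 mm wide, 20 mm high (top 44 mm above the rim). Seated, its rim is 24 mm above its case's origin; at first it lies on the long stone, rim 36 mm up.
- cover_round: Cover of the round stone: round, 88 mm across. Hollow wooden cap 24 mm high, cavity below 72 mm diameter, 16 mm deep. Origin: centre of its rim (underside); x along its length, z up. Central knob, 30 mm across, 20 mm high (top 44 mm above the rim). Seated, its rim is 24 mm above its case's origin; at first it lies on the wide stone, rim 36 mm up.
- stone_long: Long narrow whetstone, 160 x 26 mm, in a wooden case 188 x 54 mm (foot 224 x 70 mm). Screwed to the bench. Origin: centre of its underside, x along its length, z up. The wooden case's top is at 24 mm (its foot 10 mm); the stone stands out of it to 36 mm.
- stone_wide: Wide oblong whetstone, 110 x 54 mm, in a wooden case 138 x 82 mm (foot 174 x 98 mm). Screwed to the bench. Origin: centre of its underside, x along its length, z up. The wooden case's top is at 24 mm (its foot 10 mm); the stone stands out of it to 36 mm.
- stone_round: Round whetstone, 60 mm across, in a round wooden case 88 mm across (foot 112 mm). Screwed to the bench. Origin: centre of its underside, x along its length, z up. The wooden case's top is at 24 mm (its foot 10 mm); the stone stands out of it to 36 mm.
- board: Light-coloured paring board, fixed, 204 x 94 x 16 mm, flat and empty, standing in the same row as the three stones: a free spot on which one cover can be laid. Origin: centre of its underside, so its top is 16 mm higher; x along its length.
- chisel_wood: Small chisel with a plain wooden handle, 172 mm long and 39 mm thick, lies loose on the bench with its length roughly along world x, in a gap between two places; a bystander, not to be moved. Origin at its cutting tip; its z axis runs to the handle end.
- chisel_blue: Chisel with a dark blue handle, 215 mm long and up to 51 mm thick, lies loose on the bench with its length roughly along world x, in a gap between two places; a bystander, not to be moved. Origin at its cutting tip; its z axis runs to the handle end.
- gouge: Gouge with a dark wooden handle, 236 mm long and up to 57 mm thick, lies loose on the bench with its length roughly along world x, in a gap between two places; a bystander, not to be moved. Origin at its cutting tip; its z axis runs to the handle end.
There are look-alikes about, which are no part of the job. What is shaped like the cover_round but pink or red is not meant.

How it is judged (in metres and radians):
At the end, for the whole second after the job is handed in: Each cover is seated on its own case: centre within 12 mm of the case's, rim 20 to 28 mm above the case's origin, level within 0.08 rad, long and wide cover in line with their case within 0.15 rad (either way round); released and at rest (horizontal distance between cover_long and stone_long below 0.012 m and z of cover_long in the frame of stone_long between 0.02 and 0.028 m and angle between each of cover_long, cover_wide, cover_round's own z axis and vertical below 0.08 rad and linear speed of each of cover_long, cover_wide, cover_round below 0.02 m/s and angular speed of each of cover_long, cover_wide, cover_round below 0.2 rad/s and angle between the x axis of cover_long and the x axis of stone_long, either way round below 0.15 rad and horizontal distance between cover_wide and stone_wide below 0.012 m and z of cover_wide in the frame of stone_wide between 0.02 and 0.028 m and angle between the x axis of cover_wide and the x axis of stone_wide, either way round below 0.15 rad and horizontal distance between cover_round and stone_round below 0.012 m and z of cover_round in the frame of stone_round between 0.02 and 0.028 m); the robot touches nothing.
It fails at once if the wooden-handled chisel is pushed more than 30 mm from where it lay (distance of chisel_wood from where it was at the start of the episode above 0.03 m).
It fails at once if the blue chisel is pushed more than 30 mm from where it lay (distance of chisel_blue from where it was at the start of the episode above 0.03 m).
It fails at once if the gouge is pushed more than 30 mm from where it lay (distance of gouge from where it was at the start of the episode above 0.03 m).
It fails at once if a cover is dropped on a stone (comes down on it faster than 0.7 m/s, a fall of about 25 mm) or a stone or its case is pressed with more than 60 N (contact force between any of stone_long, stone_wide, stone_round and anything else above 60 N or (linear speed of cover_long above 0.7 m/s and height (world z) of cover_long below 0.08 m and (horizontal distance between cover_long and stone_long below 0.06 m or horizontal distance between cover_long and stone_wide below 0.06 m or horizontal distance between cover_long and stone_round below 0.06 m)) or (linear speed of cover_wide above 0.7 m/s and height (world z) of cover_wide below 0.08 m and (horizontal distance between cover_wide and stone_long below 0.06 m or horizontal distance between cover_wide and stone_wide below 0.06 m or horizontal distance between cover_wide and stone_round below 0.06 m)) or (linear speed of cover_round above 0.7 m/s and height (world z) of cover_round below 0.08 m and (horizontal distance between cover_round and stone_long below 0.06 m or horizontal distance between cover_round and stone_wide below 0.06 m or horizontal distance between cover_round and stone_round below 0.06 m))).
It also fails if it takes over 112 s, if anything falls off the work surface, if the arm or the gripper's body presses on something with over 40 N, if the wrist force passes 120 N, or if a joint passes its speed limit or range.

## Working session

There is one attempt and no reset: what is moved stays moved. The work goes in short steps, Python scripts to look and compute and a tool call to move; the robot and the scene stay as the last step left them, time stands still between calls to the robot, and variables do not carry over. Pictures are saved under pics/ and viewed, at most 14 in all, crops included, and the job is handed in when it is done.

Besides the shell and the picture viewer there is one more tool, called by a JSON object that holds its "method" and its "body", one argument or row to a line. play_rows: Moves the arm, as the interface text tells. Its arguments: {"type":"object","properties":{"motion":{"type":"array"},"fingers":{"type":"number"}},"required":["motion"]}

```bash
mkdir -p pics
python3 - <<'E'
from rig import bot, imaging, finder
import cv2, numpy as np
s=bot.read_state(); print(s['time_s'],s['position'],np.round(s['tcp_rot'],3).tolist(),s['opening'])
for c in ['top','side']:
    p=imaging.capture(c); cv2.imwrite(f'pics/{c}0.png',cv2.cvtColor(p['frame'],cv2.COLOR_RGB2BGR))
    print(c,np.round(p['camera_matrix'],1).tolist(),np.round(p['R'],3).tolist(),np.round(p['t'],3).tolist())
    for n in ['cover_long','cover_wide','cover_round','stone_long','stone_wide','stone_round','board','chisel_wood','chisel_blue','gouge']:
        print(c,n,[(np.round(d['at'],3).tolist(),round(d['confidence'],2)) for d in finder.recognise(c,n)])
print(bot.read_state()['time_s'])
E
```

```text
0.0 [ 0.1707424  -0.60049625  0.23857943] [[0.962, 0.273, -0.0], [0.273, -0.962, 0.002], [0.0, -0.002, -1.0]] 1.0030499692930381
top [[421.8, 0.0, 249.3], [0.0, 421.8, 193.9], [0.0, 0.0, 1.0]] [[-0.011, -1.0, -0.003], [-0.998, 0.011, -0.066], [0.066, 0.002, -0.998]] [-0.156, 0.429, 1.527]
top cover_long [([0.447, 0.359, 0.058], 0.96)]
top cover_wide [([0.485, -0.12, 0.063], 0.85)]
top cover_round [([0.379, -0.723, 0.028], 0.82), ([0.371, -0.51, 0.028], 0.7), ([0.513, -0.36, 0.062], 0.67)]
top stone_long [([0.415, -0.131, 0.014], 0.71)]
top stone_wide [([0.482, -0.343, 0.023], 0.71)]
top stone_round [([0.451, 0.326, 0.01], 0.71), ([0.484, -0.121, 0.062], 0.31)]
top board [([0.493, 0.119, 0.014], 0.73)]
top chisel_wood [([0.488, -0.246, 0.026], 0.65), ([0.448, 0.358, 0.06], 0.54)]
top chisel_blue [([0.505, 0.236, 0.024], 0.86)]
top gouge [([0.537, 0.005, 0.032], 0.72), ([0.512, -0.358, 0.063], 0.49), ([0.417, -0.128, 0.012], 0.37)]
side [[462.5, 0.0, 257.0], [0.0, 462.5, 195.4], [0.0, 0.0, 1.0]] [[0.934, -0.357, 0.002], [-0.144, -0.381, -0.913], [0.327, 0.853, -0.408]] [-0.493, 0.046, 2.15]
side cover_long []
side cover_wide [([0.479, -0.147, 0.057], 0.63)]
side cover_round [([0.373, -0.741, 0.022], 0.79), ([0.361, -0.53, 0.024], 0.67), ([0.5, -0.373, 0.06], 0.6)]
side stone_long [([0.456, -0.153, 0.012], 0.63), ([0.472, -0.386, 0.016], 0.53)]
side stone_wide [([0.475, -0.386, 0.012], 0.57)]
side stone_round []
side board [([0.517, 0.11, 0.016], 0.56)]
side chisel_wood [([0.478, -0.252, 0.022], 0.61)]
side chisel_blue [([0.543, 0.229, 0.02], 0.4)]
side gouge [([0.572, -0.012, 0.036], 0.62)]
1.1
```

View pics/top0.png

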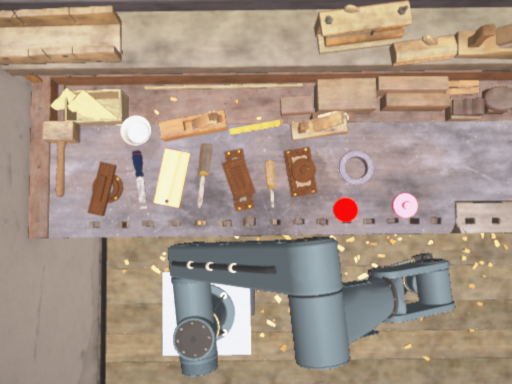

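Run:
```python
import cv2
i=cv2.imread('pics/top0.png'); 
c=i[140:290,20:480]; 
a=cv2.resize(c[:,:230],None,fx=3.4,fy=3.4,interpolation=cv2.INTER_CUBIC); b=cv2.resize(c[:,230:],None,fx=3.4,fy=3.4,interpolation=cv2.INTER_CUBIC)
cv2.imwrite('pics/cl.png',a);cv2.imwrite('pics/cr.png',b)
```

```text
(no output)
```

The top view shows a row along y: the long cover on the round stone (103,188), blue chisel (139,177), board (172,178), gouge (205,175), wide cover on the long stone (239,180), wooden chisel (270,184) and the brown round cover on the wide stone (300,170). Candidates for cover_round are brown (300,170), red (345,210) and pink (405,205). I choose the brown one, and check it in a close crop.

Run:
```python
import cv2
i=cv2.imread('pics/top0.png')
cv2.imwrite('pics/crop1.png',cv2.resize(i[140:220,85:325],(798,266),interpolation=cv2.INTER_CUBIC))
```

```text
(no output)
```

View pics/crop1.png

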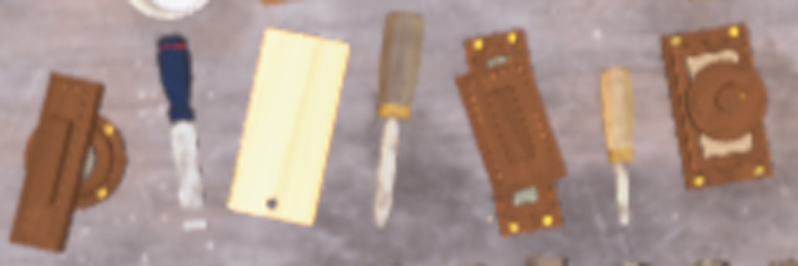

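The crop confirms the brown knobbed disc on the cream wide stone; the pink and red ones are decoys. I'll move over it for a wrist view.

The rows are not in the units I measure in: shifts go in shares of 600 mm and turns go in shares of pi rad. I convert before sending: 0.2 m / 0.6 = 0.3333, -0.07 m / 0.6 = -0.1167.

{"method": "play_rows", "body": {
  "motion": [
    [[0.3333,-0.1167,-0.05,0,0,0],[0.3333,-0.1167,-0.05,0,0,0],[0.3333,-0.1167,-0.05,0,0,0],[0.3333,-0.1167,-0.05,0,0,0],[0.3333,-0.1167,-0.05,0,0,0],[0.3333,-0.1167,-0.05,0,0,0]]
  ],
  "fingers": 0.06
}}

```text
time_s: 1.6
position: [0.3491, -0.4751, 0.2708]
tcp_rot: [[0.96, 0.279, 0.003], [0.279, -0.96, 0.001], [0.004, 0.0, -1.0]]
force: [0.3, -0.5, 0.9]
opening: 0.706
grasp_force: 0.0
```

In the tool's units: 0.16 m / 0.6 = 0.2667, -0.07 m / 0.6 = -0.1167.

{"method": "play_rows", "body": {
  "motion": [
    [[0.2667,-0.1167,-0.05,0,0,0],[0.2667,-0.1167,-0.05,0,0,0],[0.2667,-0.1167,-0.05,0,0,0],[0.2667,-0.1167,-0.05,0,0,0],[0.2667,-0.1167,-0.05,0,0,0],[0.2667,-0.1167,-0.05,0,0,0],[0.2667,-0.1167,-0.05,0,0,0]]
  ]
}}

```text
time_s: 2.18
position: [0.4786, -0.3682, 0.2994]
tcp_rot: [[0.962, 0.275, -0.001], [0.275, -0.962, -0.001], [-0.001, 0.0, -1.0]]
force: [-0.5, 0.7, -0.5]
opening: 0.682
grasp_force: 0.0
```

```bash
cat > h.py <<'E'
from rig import bot, imaging, finder
import cv2, numpy as np
def cap(c,f=None):
    p=imaging.capture(c)
    if f: cv2.imwrite(f'pics/{f}.png',cv2.cvtColor(p['frame'],cv2.COLOR_RGB2BGR))
    return p
def w2p(p,X):  # fisheye world->pixel
    c=p['R']@np.asarray(X,float)+p['t']; r=np.hypot(c[0],c[1]); th=np.arctan2(r,c[2])
    K=p['camera_matrix']; return np.array([K[0,2]+K[0,0]*th*c[0]/r, K[1,2]+K[1,1]*th*c[1]/r])
def p2w(p,uv,z,fish=True): # pixels Nx2 -> world at plane z
    K=p['camera_matrix']; uv=np.atleast_2d(uv).astype(float)
    a=(uv-[K[0,2],K[1,2]])/[K[0,0],K[1,1]]
    if fish:
        th=np.linalg.norm(a,axis=1,keepdims=True)+1e-9
        d=np.hstack([a/th*np.sin(th),np.cos(th)])
    else: d=np.hstack([a,np.ones((len(a),1))])
    d=d@p['R']; o=-p['R'].T@p['t']
    return o+d*((z-o[2])/d[:,2])[:,None]
def rect(p,x0,y0,half,z,n=480,fish=True): # metric orthophoto at plane z: up=+x, left=+y
    g=np.linspace(half,-half,n); X,Y=np.meshgrid(x0+g,y0+g,indexing='ij')
    P=np.stack([X,Y,np.full_like(X,z)],-1).reshape(-1,3)@p['R'].T+p['t']
    r=np.hypot(P[:,0],P[:,1])+1e-9; s=np.arctan2(r,P[:,2])/r if fish else 1/P[:,2]; K=p['camera_matrix']
    m=np.stack([K[0,2]+K[0,0]*s*P[:,0],K[1,2]+K[1,1]*s*P[:,1]],-1).reshape(n,n,2).astype(np.float32)
    return cv2.cvtColor(cv2.remap(p['frame'],m[...,0],m[...,1],cv2.INTER_CUBIC),cv2.COLOR_RGB2BGR)
def goto(x,y,z,yaw=None): # tool-frame shift to world target; yaw = desired direction (deg) of tool y-axis, mod 180
    s=bot.read_state(); R=np.array(s['tcp_rot']); d=R.T@(np.array([x,y,z])-s['position'])
    t=np.degrees(np.arctan2(R[1,1],R[0,1]))
    w=0 if yaw is None else (t-yaw+90)%180-90   # tool z is down: +turn lowers yaw
    print('t',round(s['time_s'],2),'pos',np.round(s['position'],4),'yaw_y',round(t,1),'j6',round(s['joint_positions'][5],1),'shift',np.round(d,4),'wz',round(w,1))
E
python3 - <<'E'
from h import *
p=cap('wrist','w1'); s=bot.read_state(); print(s['position'],s['time_s'])
print(np.round(p['camera_matrix'],1).tolist(), np.round(-p['R'].T@p['t'],3),np.round(p['R'],2).tolist())
a=rect(p,.485,-.35,.13,.024,390)
b=rect(p,.485,-.35,.13,.080,390)
cv2.imwrite('pics/w1r.png',np.hstack([a,b])); 
for n in ['cover_round','stone_wide']: print(n,[(np.round(d['at'],3).tolist(),round(d['confidence'],2)) for d in finder.recognise('wrist',n)])
E
```

```text
[ 0.47786638 -0.36881561  0.29914356] 2.2333
[[297.3, 0.0, 257.6], [0.0, 297.3, 190.1], [0.0, 0.0, 1.0]] [ 0.55  -0.347  0.445] [[0.27, -0.96, 0.0], [-0.93, -0.26, 0.27], [-0.26, -0.08, -0.96]]
cover_round [([0.514, -0.357, 0.06], 0.84), ([0.392, -0.508, 0.028], 0.57)]
stone_wide [([0.549, -0.342, 0.026], 0.63)]
```

View pics/w1r.png

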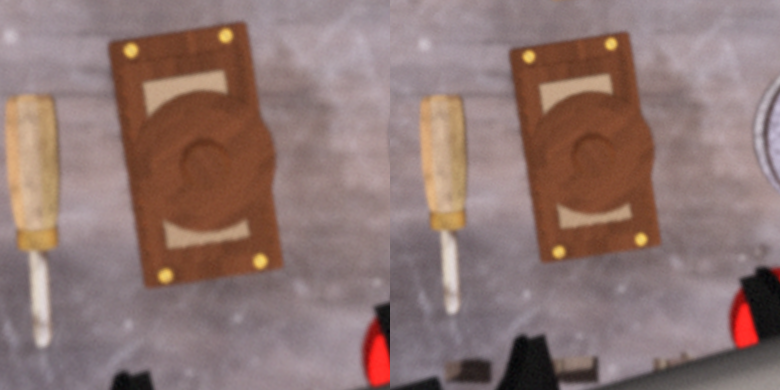

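The ortho view shows the round cover's knob at (207,158) and the case's four brass screws at (131,50), (226,36), (166,276) and (260,261). I'll measure the screws precisely and then grasp.

```bash
cat >> h.py <<'E'
def screws(p,x0,y0,half,z=.011):
    n=600; im=rect(p,x0,y0,half,z,n); h=cv2.cvtColor(im,cv2.COLOR_BGR2HSV)
    m=cv2.inRange(h,(18,110,130),(35,255,255))
    k,_,st,c=cv2.connectedComponentsWithStats(m)
    return np.array([[x0+half-c[i][1]*2*half/(n-1),y0+half-c[i][0]*2*half/(n-1),st[i][4]] for i in range(1,k) if 25<st[i][4]<600])
E
python3 - <<'E'
from h import *
p=cap('wrist'); print(np.round(screws(p,.485,-.35,.12),4))
im=cv2.cvtColor(rect(p,.512,-.357,.03,.08,300),cv2.COLOR_BGR2GRAY)
print(cv2.HoughCircles(im,cv2.HOUGH_GRADIENT,1.5,50,param1=60,param2=15,minRadius=65,maxRadius=85))
goto(.512,-.357,.13)
E
```

```text
[[ 5.925e-01 -3.714e-01  3.910e+02]
 [ 5.827e-01 -3.061e-01  4.010e+02]
 [ 4.374e-01 -3.951e-01  3.810e+02]
 [ 4.274e-01 -3.299e-01  4.340e+02]]
None
t 2.38 pos [ 0.4774 -0.3695  0.2991] yaw_y -74.3 j6 26.0 shift [ 0.0369 -0.0025  0.169 ] wz 0
```

In the tool's units: 0.2185 m / 0.6 = 0.3642, 0.037 m / 0.6 = 0.0617.

{"method": "play_rows", "body": {
  "motion": [
    [[0.0617,-0.0042,0.0667,0,0,0],[0.0617,-0.0042,0.1333,0,0,0],[0.0617,-0.0042,0.2,0,0,0],[0.0617,-0.0042,0.25,0,0,0],[0.0617,-0.0042,0.3,0,0,0],[0.0617,-0.0042,0.3333,0,0,0],[0.0617,-0.0042,0.3567,0,0,0],[0.0617,-0.0042,0.3642,0,0,0]]
  ]
}}

```text
time_s: 3.05
position: [0.5112, -0.3556, 0.0777]
tcp_rot: [[0.963, 0.271, -0.004], [0.271, -0.963, 0.004], [-0.003, -0.005, -1.0]]
force: [0.3, -0.1, -0.1]
opening: 0.691
grasp_force: 0.0
```

{"method": "play_rows", "body": {
  "motion": [
    [[0,0,0,0,0,0],[0,0,0,0,0,0]]
  ]
}}

```text
time_s: 3.22
position: [0.5135, -0.3567, 0.0815]
tcp_rot: [[0.962, 0.272, 0.0], [0.272, -0.962, -0.001], [0.0, 0.001, -1.0]]
force: [0.8, -0.2, 0.3]
opening: 0.69
grasp_force: 0.0
```

In the tool's units: 0.001 m / 0.6 = 0.0017.

{"method": "play_rows", "body": {
  "motion": [
    [[0,0,0.0017,0,0,0],[0,0,0.0017,0,0,0],[0,0,0.0017,0,0,0],[0,0,0.0017,0,0,0],[0,0,0.0017,0,0,0],[0,0,0.0017,0,0,0],[0,0,0.0017,0,0,0],[0,0,0.0017,0,0,0]]
  ],
  "fingers": 0.01
}}

```text
time_s: 3.88
position: [0.5138, -0.3553, 0.0805]
tcp_rot: [[0.962, 0.273, 0.0], [0.273, -0.962, 0.0], [0.0, -0.0, -1.0]]
force: [-0.2, 1.6, 3.4]
opening: 0.332
grasp_force: 30.0
```

In the tool's units: -0.09 m / 0.6 = -0.15, -0.085 m / 0.6 = -0.1417.

{"method": "play_rows", "body": {
  "motion": [
    [[0,0,-0.0083,0,0,0],[0,0,-0.0167,0,0,0],[0,0,-0.0333,0,0,0],[0,0,-0.0583,0,0,0],[0,0,-0.0917,0,0,0],[0,0,-0.125,0,0,0],[0,0,-0.1417,0,0,0],[0,0,-0.15,0,0,0]]
  ]
}}

```text
time_s: 4.55
position: [0.5146, -0.3565, 0.1725]
tcp_rot: [[0.962, 0.273, 0.003], [0.273, -0.962, -0.003], [0.002, 0.004, -1.0]]
force: [0.1, 0.3, -1.4]
opening: 0.328
grasp_force: 30.0
```

Run:
```python
from h import *
p=cap('wrist','w2'); goto(.49,.12,.17); print(bot.read_state()['opening'],bot.read_state()['force'])
print(np.round(screws(p,.485,-.35,.12),4)); print(np.round(screws(p,.46,-.12,.12),4))
```

```text
t 4.6 pos [ 0.5145 -0.3564  0.1724] yaw_y -74.1 j6 29.2 shift [ 0.1066 -0.465   0.001 ] wz 0
0.3291305735013758 [ 0.01442357 -0.18841372 -1.08760802]
[[ 5.924e-01 -3.711e-01  3.770e+02]
 [ 5.824e-01 -3.059e-01  3.830e+02]
 [ 4.175e-01 -3.130e-01  5.200e+01]
 [ 3.774e-01 -4.656e-01  6.900e+01]
 [ 3.733e-01 -4.693e-01  3.700e+01]
 [ 3.696e-01 -4.664e-01  4.400e+01]
 [ 3.679e-01 -4.368e-01  1.970e+02]
 [ 3.674e-01 -4.501e-01  1.290e+02]
 [ 3.685e-01 -4.590e-01  3.600e+01]]
[[ 5.792e-01 -8.700e-02  1.010e+02]
 [ 3.855e-01 -1.619e-01  4.090e+02]
 [ 3.787e-01 -1.254e-01  3.160e+02]]
```

View pics/w2.png

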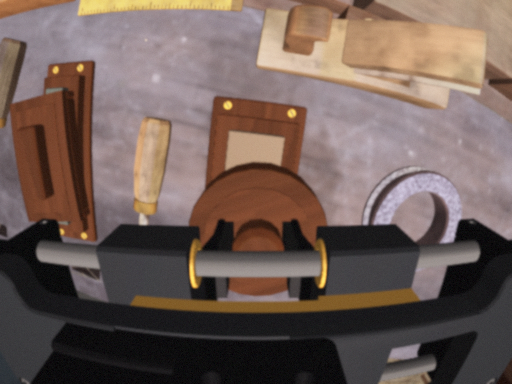

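The round cover is held, with the jaws on the knob at (258,240). Next I carry it to the board, measuring the middle site on the way.

In the tool's units: -0.2325 m / 0.6 = -0.3875, 0.053 m / 0.6 = 0.0883.

{"method": "play_rows", "body": {
  "motion": [
    [[0.005,-0.0217,-0.0083,0,0,0],[0.015,-0.0667,-0.0167,0,0,0],[0.0283,-0.125,-0.0333,0,0,0],[0.0417,-0.1833,-0.05,0,0,0],[0.0567,-0.25,-0.0667,0,0,0],[0.07,-0.3083,-0.0833,0,0,0],[0.0817,-0.3583,-0.0833,0,0,0],[0.0883,-0.3875,-0.0833,0,0,0]]
  ]
}}

```text
time_s: 5.27
position: [0.499, -0.1127, 0.2196]
tcp_rot: [[0.961, 0.275, -0.003], [0.275, -0.961, 0.003], [-0.002, -0.004, -1.0]]
force: [-0.2, -1.3, -1.5]
opening: 0.327
grasp_force: 30.0
```

Run:
```python
from h import *
p=cap('wrist'); cv2.imwrite('pics/w3r.png',np.hstack([rect(p,.5,-.0,.2,.036,390),rect(p,.5,-.0,.2,.080,390)]))
goto(.49,.12,.17); print(np.round(screws(p,.5,-.12,.14),4))
for n in ['cover_wide','board']: print(n,[(np.round(d['at'],3).tolist(),round(d['confidence'],2)) for d in finder.recognise('wrist',n)])
```

```text
t 5.32 pos [ 0.4981 -0.1103  0.2192] yaw_y -73.9 j6 48.7 shift [ 0.0561 -0.2232  0.0505] wz 0
[[ 5.889e-01 -1.244e-01  2.780e+02]
 [ 5.820e-01 -8.700e-02  2.790e+02]
 [ 3.698e-01 -5.770e-02  5.130e+02]
 [ 3.745e-01 -6.500e-02  2.600e+01]]
cover_wide [([0.533, -0.113, 0.061], 0.84)]
board [([0.47, 0.302, 0.006], 0.74)]
```

View pics/w3r.png

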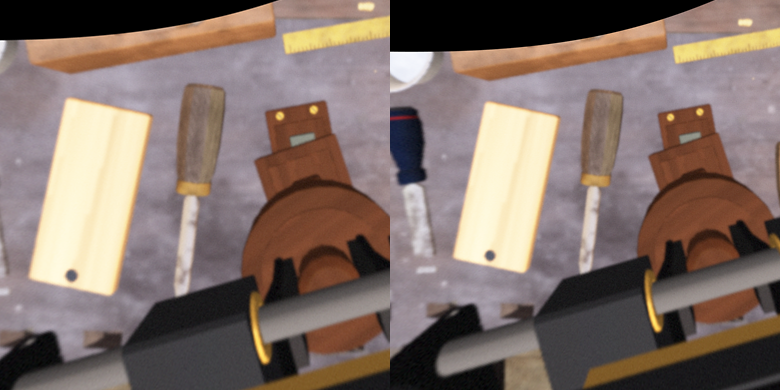

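The board's corners are at (67,98), (152,116), (118,295) and (28,278), which puts its centre near (0.494, 0.118).

In the tool's units: -0.22 m / 0.6 = -0.3667, 0.059 m / 0.6 = 0.0983.

{"method": "play_rows", "body": {
  "motion": [
    [[0.0067,-0.0217,0,0,0,0],[0.0183,-0.0667,0,0,0,0],[0.0333,-0.125,0,0,0,0],[0.0483,-0.1833,0,0,0,0],[0.0667,-0.25,0,0,0,0],[0.08,-0.3,0,0,0,0],[0.0917,-0.345,0.0167,0,0,0],[0.0983,-0.3667,0.05,0,0,0]]
  ]
}}

```text
time_s: 6.08
position: [0.4994, 0.113, 0.1913]
tcp_rot: [[0.962, 0.274, 0.005], [0.274, -0.962, 0.001], [0.005, 0.0, -1.0]]
force: [0.6, 0.4, -1.4]
opening: 0.331
grasp_force: 30.0
```

In the tool's units: 0.121 m / 0.6 = 0.2017, 0.119 m / 0.6 = 0.1983.

{"method": "play_rows", "body": {
  "motion": [
    [[0,0,0.05,0,0,0],[0,0,0.1,0,0,0],[0,0,0.1417,0,0,0],[0,0,0.1667,0,0,0],[0,0,0.1833,0,0,0],[0,0,0.1917,0,0,0],[0,0,0.1983,0,0,0],[0,0,0.2017,0,0,0]]
  ]
}}

```text
time_s: 6.75
position: [0.4985, 0.11, 0.0691]
tcp_rot: [[0.962, 0.273, 0.001], [0.273, -0.962, 0.0], [0.001, 0.0, -1.0]]
force: [-0.4, 0.3, -1.5]
opening: 0.331
grasp_force: 30.0
```

Run:
```python
from h import *
p=cap('wrist'); goto(.494,.118,.0595); print(bot.read_state()['force'])
print(np.round(screws(p,.45,.33,.14),4))
for n in ['cover_long']: print(n,[(np.round(d['at'],3).tolist(),round(d['confidence'],2)) for d in finder.recognise('wrist',n)])
```

```text
t 6.8 pos [0.4984 0.1101 0.0692] yaw_y -74.2 j6 74.1 shift [-0.0021 -0.0088  0.0097] wz 0
[-0.642337   -0.10296743 -0.92937402]
[[  0.4914   0.3219 298.    ]
 [  0.4212   0.3286 311.    ]]
cover_long [([0.53, 0.324, 0.041], 0.66)]
```

In the tool's units: 0.0085 m / 0.6 = 0.0142, -0.006 m / 0.6 = -0.01.

{"method": "play_rows", "body": {
  "motion": [
    [[-0.0033,-0.005,0.0017,0,0,0],[-0.0033,-0.01,0.005,0,0,0],[-0.0033,-0.01,0.0083,0,0,0],[-0.0033,-0.01,0.0117,0,0,0],[-0.0033,-0.01,0.0133,0,0,0],[-0.0033,-0.01,0.0142,0,0,0],[-0.0033,-0.01,0.0142,0,0,0]]
  ]
}}

```text
time_s: 7.43
position: [0.4943, 0.1155, 0.0605]
tcp_rot: [[0.962, 0.273, -0.0], [0.273, -0.962, 0.0], [-0.0, -0.0, -1.0]]
force: [0.6, -0.1, -1.7]
opening: 0.33
grasp_force: 30.0
```

In the tool's units: 0.002 m / 0.6 = 0.0033, 0.0015 m / 0.6 = 0.0025.

{"method": "play_rows", "body": {
  "motion": [
    [[0,0,0.0017,0,0,0],[0,0,0.0025,0,0,0],[0,0,0.0033,0,0,0]]
  ]
}}

```text
time_s: 7.68
position: [0.4944, 0.1155, 0.0603]
tcp_rot: [[0.962, 0.273, 0.001], [0.273, -0.962, -0.0], [0.001, 0.0, -1.0]]
force: [-3.4, -0.6, 19.7]
opening: 0.33
grasp_force: 30.0
```

In the tool's units: -0.13 m / 0.6 = -0.2167, -0.095 m / 0.6 = -0.1583.

{"method": "play_rows", "body": {
  "motion": [
    [[0,0,-0.0025,0,0,0],[0,0,-0.0025,0,0,0],[0,0,-0.0025,0,0,0],[0,0,-0.0025,0,0,0],[0,0,-0.0333,0,0,0],[0,0,-0.0917,0,0,0],[0,0,-0.1583,0,0,0],[0,0,-0.2167,0,0,0]]
  ],
  "fingers": 0.06
}}

```text
time_s: 8.35
position: [0.494, 0.1155, 0.1897]
tcp_rot: [[0.962, 0.273, -0.001], [0.273, -0.962, 0.0], [-0.001, -0.0, -1.0]]
force: [-0.1, 0.4, 0.5]
opening: 0.687
grasp_force: 0.0
```

In the tool's units: 0.22 m / 0.6 = 0.3667, 0.2 m / 0.6 = 0.3333.

{"method": "play_rows", "body": {
  "motion": [
    [[-0.0333,0.05,-0.0333,0,0,0],[-0.0667,0.1,-0.0833,0,0,0],[-0.1,0.1583,-0.1167,0,0,0],[-0.125,0.2167,-0.15,0,0,0],[-0.1333,0.275,-0.1667,0,0,0],[-0.1333,0.3333,-0.1833,0,0,0],[-0.1333,0.3667,-0.1833,0,0,0],[-0.1333,0.3667,-0.1833,0,0,0]]
  ]
}}

```text
time_s: 9.02
position: [0.4795, -0.1228, 0.2994]
tcp_rot: [[0.963, 0.269, 0.004], [0.269, -0.963, -0.004], [0.003, 0.004, -1.0]]
force: [0.6, -0.1, 0.1]
opening: 0.686
grasp_force: 0.0
```

Run:
```python
from h import *
p=cap('wrist'); goto(.485,-.12,.13); print(np.round(screws(p,.485,-.12,.14),4))
cv2.imwrite('pics/w4r.png',np.hstack([rect(p,.485,-.12,.1,.060,390),rect(p,.485,-.12,.1,.080,390)]))
print([(np.round(d['at'],3).tolist(),round(d['confidence'],2)) for d in finder.recognise('wrist','cover_wide')])
```

```text
t 9.07 pos [ 0.4779 -0.1201  0.2985] yaw_y -74.4 j6 47.2 shift [0.0068 0.0018 0.1685] wz 0
[[ 5.889e-01 -1.244e-01  2.950e+02]
 [ 5.820e-01 -8.710e-02  2.950e+02]
 [ 3.855e-01 -1.620e-01  2.820e+02]
 [ 3.785e-01 -1.247e-01  2.820e+02]]
[([0.486, -0.126, 0.062], 0.93)]
```

View pics/w4r.png

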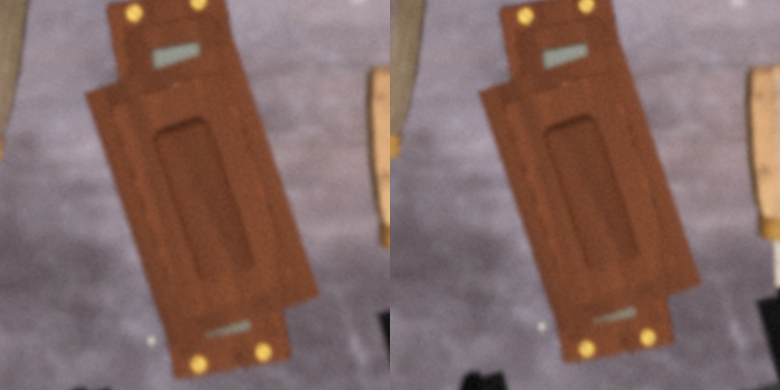

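The wide cover's cap corners are at (86,93) and (318,294): centre near (0.486, -0.124), yaw about 18.4°. The long stone is at (0.4837, -0.1246), yaw 10.5°. Now I grasp.

In the tool's units: 0.2185 m / 0.6 = 0.3642, 0.08 m / 0.6 = 0.1333, -2.8 degrees / 180 = -0.0156.

{"method": "play_rows", "body": {
  "motion": [
    [[0.0108,0.01,0.0667,0,0,-0.0156],[0.0108,0.01,0.1333,0,0,-0.0156],[0.0108,0.01,0.2,0,0,-0.0156],[0.0108,0.01,0.25,0,0,-0.0156],[0.0108,0.01,0.3,0,0,-0.0156],[0.0108,0.01,0.3333,0,0,-0.0156],[0.0108,0.01,0.3567,0,0,-0.0156],[0.0108,0.01,0.3642,0,0,-0.0156]]
  ]
}}

```text
time_s: 9.78
position: [0.4829, -0.1193, 0.0774]
tcp_rot: [[0.947, 0.322, -0.007], [0.322, -0.947, 0.004], [-0.005, -0.005, -1.0]]
force: [-1.9, -1.2, 5.7]
opening: 0.693
grasp_force: 3.3
```

{"method": "play_rows", "body": {
  "motion": [
    [[0,0,0,0,0,0],[0,0,0,0,0,0]]
  ]
}}

```text
time_s: 9.95
position: [0.4853, -0.121, 0.0803]
tcp_rot: [[0.947, 0.321, -0.0], [0.321, -0.947, 0.0], [-0.0, -0.0, -1.0]]
force: [0.4, 0.2, 0.1]
opening: 0.688
grasp_force: 0.0
```

{"method": "play_rows", "body": {
  "motion": [
    [[0,0.005,0,0,0,0],[0,0.005,0,0,0,0],[0,0.005,0,0,0,0],[0,0.005,0,0,0,0],[0,0.005,0,0,0,0],[0,0.005,0,0,0,0],[0,0.005,0,0,0,0],[0,0.005,0,0,0,0]]
  ],
  "fingers": 0.01
}}

```text
time_s: 10.62
position: [0.4861, -0.1247, 0.0802]
tcp_rot: [[0.947, 0.32, -0.0], [0.32, -0.947, 0.0], [-0.0, -0.0, -1.0]]
force: [-0.9, 0.5, 3.7]
opening: 0.323
grasp_force: 29.8
```

In the tool's units: -0.09 m / 0.6 = -0.15, -0.085 m / 0.6 = -0.1417.

{"method": "play_rows", "body": {
  "motion": [
    [[0,0,-0.0083,0,0,0],[0,0,-0.0167,0,0,0],[0,0,-0.0333,0,0,0],[0,0,-0.0583,0,0,0],[0,0,-0.0917,0,0,0],[0,0,-0.125,0,0,0],[0,0,-0.1417,0,0,0],[0,0,-0.15,0,0,0]]
  ]
}}

```text
time_s: 11.28
position: [0.4873, -0.1253, 0.1725]
tcp_rot: [[0.947, 0.32, 0.004], [0.32, -0.947, -0.002], [0.003, 0.003, -1.0]]
force: [-0.3, -0.5, -0.6]
opening: 0.318
grasp_force: 29.8
```

Run:
```python
from h import *
p=cap('wrist'); goto(.510,-.3506,.13,-81.3); print(bot.read_state()['opening'],bot.read_state()['force'])
s=bot.read_state(); x,y,z=s['position']
cv2.imwrite('pics/w5r.png',np.hstack([rect(p,x,y,.12,z-.02,390),rect(p,x,y,.12,z,390)]))
```

```text
t 11.33 pos [ 0.4873 -0.1253  0.1725] yaw_y -71.3 j6 44.2 shift [-0.0508  0.2206  0.043 ] wz 10.0
0.32560306047215515 [ 0.3524445  -0.16469612 -0.38863343]
```

View pics/w5r.png

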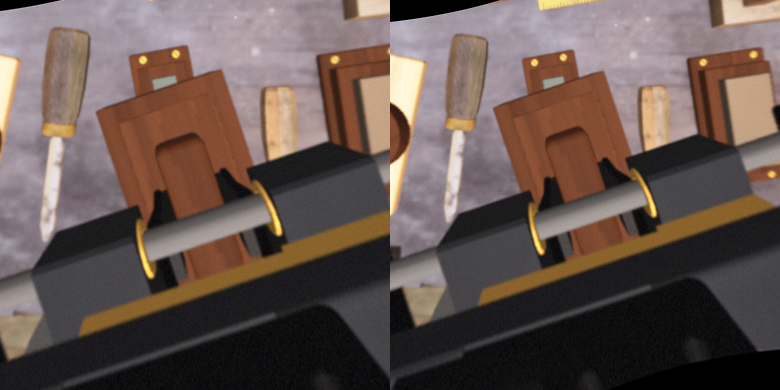

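The wide cover is held, straight and centred (cap front edge (97,112) to (222,70), about 81 mm). Next I carry it to the wide stone and turn it 10°.

In the tool's units: 0.2206 m / 0.6 = 0.3677, -0.0495 m / 0.6 = -0.0825, 10 degrees / 180 = 0.0556.

{"method": "play_rows", "body": {
  "motion": [
    [[-0.005,0.0217,0,0,0,0],[-0.015,0.0667,0,0,0,0.0111],[-0.0283,0.125,0,0,0,0.0222],[-0.0417,0.1833,0,0,0,0.0333],[-0.0567,0.25,0,0,0,0.0444],[-0.0683,0.3083,0,0,0,0.0556],[-0.0783,0.35,0,0,0,0.0556],[-0.0825,0.3677,0,0,0,0.0556]]
  ]
}}

```text
time_s: 12.0
position: [0.5098, -0.3551, 0.1689]
tcp_rot: [[0.989, 0.147, 0.0], [0.147, -0.989, -0.002], [0.0, 0.002, -1.0]]
force: [1.0, -0.8, -0.4]
opening: 0.319
grasp_force: 29.8
```

In the tool's units: 0.06 m / 0.6 = 0.1, 0.055 m / 0.6 = 0.0917.

{"method": "play_rows", "body": {
  "motion": [
    [[0,0,0.0167,0,0,0],[0,0,0.05,0,0,0],[0,0,0.075,0,0,0],[0,0,0.0917,0,0,0],[0,0,0.1,0,0,0],[0,0,0.1,0,0,0]]
  ]
}}

```text
time_s: 12.5
position: [0.509, -0.3476, 0.1082]
tcp_rot: [[0.988, 0.152, -0.003], [0.152, -0.988, 0.003], [-0.003, -0.004, -1.0]]
force: [0.1, 0.1, -0.8]
opening: 0.321
grasp_force: 29.8
```

Run:
```python
from h import *
p=cap('wrist'); goto(.511,-.3506,.0685,-81.3); print(bot.read_state()['opening'],bot.read_state()['force'])
print(np.round(screws(p,.5,-.35,.12),4))
s=bot.read_state(); x,y,z=s['position']
cv2.imwrite('pics/w6r.png',np.hstack([rect(p,x,y,.12,z-.02,390),rect(p,x,y,.12,.024,390)]))
```

```text
t 12.55 pos [ 0.5097 -0.3484  0.1093] yaw_y -81.3 j6 36.6 shift [0.001  0.0024 0.0408] wz 0.0
0.3217441283150567 [ 0.29052489 -0.005853   -1.03187395]
[[ 5.925e-01 -3.710e-01  3.870e+02]
 [ 5.825e-01 -3.057e-01  3.900e+02]
 [ 3.825e-01 -2.744e-01  5.620e+02]
 [ 3.805e-01 -2.489e-01  5.300e+01]
 [ 3.807e-01 -2.547e-01  2.800e+01]]
```

View pics/w6r.png

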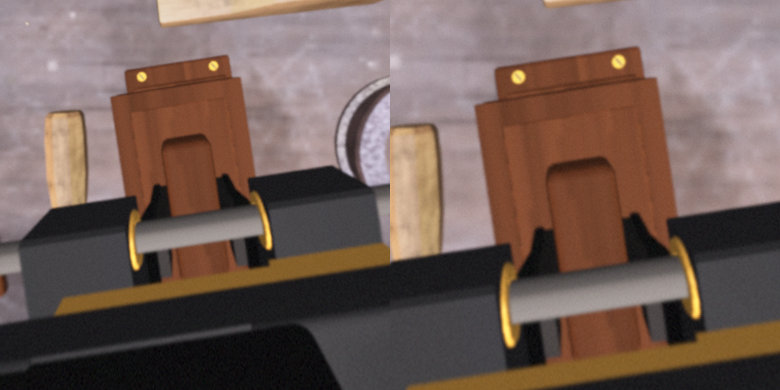

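In the tool's units: 0.0315 m / 0.6 = 0.0525, 0.025 m / 0.6 = 0.0417.

{"method": "play_rows", "body": {
  "motion": [
    [[0.0025,0.005,0.0133,0,0,0],[0.0025,0.005,0.0267,0,0,0],[0.0025,0.005,0.0367,0,0,0],[0.0025,0.005,0.0417,0,0,0],[0.0025,0.005,0.045,0,0,0],[0.0025,0.005,0.0483,0,0,0],[0.0025,0.005,0.0508,0,0,0],[0.0025,0.005,0.0525,0,0,0]]
  ]
}}

```text
time_s: 13.22
position: [0.5119, -0.3525, 0.0785]
tcp_rot: [[0.989, 0.151, 0.0], [0.151, -0.989, -0.0], [0.0, 0.0, -1.0]]
force: [1.1, -0.5, -1.1]
opening: 0.319
grasp_force: 29.8
```

In the tool's units: 0.0085 m / 0.6 = 0.0142, 0.0075 m / 0.6 = 0.0125.

{"method": "play_rows", "body": {
  "motion": [
    [[0,0,0.0033,0,0,0],[0,0,0.0067,0,0,0],[0,0,0.01,0,0,0],[0,0,0.0125,0,0,0],[0,0,0.0142,0,0,0],[0,0,0.0142,0,0,0]]
  ]
}}

```text
time_s: 13.72
position: [0.5118, -0.3523, 0.0698]
tcp_rot: [[0.989, 0.151, -0.0], [0.151, -0.989, 0.0], [-0.0, -0.0, -1.0]]
force: [-0.3, 0.3, -1.5]
opening: 0.319
grasp_force: 29.8
```

In the tool's units: 0.0015 m / 0.6 = 0.0025, 0.001 m / 0.6 = 0.0017.

{"method": "play_rows", "body": {
  "motion": [
    [[0,0,0.0017,0,0,0],[0,0,0.0025,0,0,0],[0,0,0.0025,0,0,0]]
  ]
}}

```text
time_s: 13.97
position: [0.5121, -0.3525, 0.0691]
tcp_rot: [[0.989, 0.151, 0.0], [0.151, -0.989, -0.0], [0.0, 0.0, -1.0]]
force: [-0.3, 0.9, 3.2]
opening: 0.316
grasp_force: 29.8
```

In the tool's units: -0.16 m / 0.6 = -0.2667, -0.13 m / 0.6 = -0.2167.

{"method": "play_rows", "body": {
  "motion": [
    [[0,0,0,0,0,0],[0,0,0,0,0,0],[0,0,0,0,0,0],[0,0,-0.025,0,0,0],[0,0,-0.0833,0,0,0],[0,0,-0.15,0,0,0],[0,0,-0.2167,0,0,0],[0,0,-0.2667,0,0,0]]
  ],
  "fingers": 0.06
}}

```text
time_s: 14.63
position: [0.5126, -0.3531, 0.2318]
tcp_rot: [[0.989, 0.15, 0.002], [0.15, -0.989, -0.002], [0.002, 0.003, -1.0]]
force: [0.1, -0.3, 0.0]
opening: 0.682
grasp_force: 0.0
```

Run:
```python
from h import *
p=cap('wrist','w7'); s=bot.read_state(); print(s['position'],s['force'],s['opening'])
print([(np.round(d['at'],3).tolist(),round(d['confidence'],2)) for d in finder.recognise('wrist','cover_wide')])
```

```text
[ 0.51513889 -0.35539937  0.23792659] [ 1.58509795 -2.05055281  2.98906035] 0.6894783819230531
[([0.514, -0.353, 0.048], 0.74)]
```

In the tool's units: -0.31 m / 0.6 = -0.5167, -0.28 m / 0.6 = -0.4667, 20 degrees / 180 = 0.1111.

{"method": "play_rows", "body": {
  "motion": [
    [[0,-0.0667,-0.0167,0,0,0],[0,-0.1333,-0.0333,0,0,0.0111],[0,-0.2,-0.05,0,0,0.0278],[0,-0.2667,-0.0667,0,0,0.0444],[0,-0.3333,-0.0833,0,0,0.0611],[0,-0.4,-0.1,0,0,0.0778],[0,-0.4667,-0.1,0,0,0.0944],[0,-0.5167,-0.1,0,0,0.1111]]
  ]
}}

```text
time_s: 15.4
position: [0.4638, -0.0431, 0.2884]
tcp_rot: [[0.98, -0.198, -0.001], [-0.198, -0.98, 0.001], [-0.001, -0.001, -1.0]]
force: [0.4, 0.1, 0.3]
opening: 0.687
grasp_force: 0.0
```

Run:
```python
from h import *
goto(.44,.34,.30)
```

```text
t 15.4 pos [ 0.4638 -0.0431  0.2884] yaw_y -101.4 j6 82.3 shift [-0.0994 -0.3708 -0.0112] wz 0
```

In the tool's units: -0.296 m / 0.6 = -0.4933, -0.259 m / 0.6 = -0.4317.

{"method": "play_rows", "body": {
  "motion": [
    [[-0.0167,-0.0617,0,0,0,0],[-0.0333,-0.1233,0,0,0,0],[-0.05,-0.185,0,0,0,0],[-0.0667,-0.2467,0,0,0,0],[-0.0833,-0.3083,0,0,0,0],[-0.1,-0.37,0,0,0,0],[-0.1167,-0.4317,0,0,0,0],[-0.1333,-0.4933,0,0,0,0]]
  ]
}}

```text
time_s: 16.07
position: [0.4441, 0.2617, 0.2877]
tcp_rot: [[0.98, -0.197, -0.001], [-0.197, -0.98, -0.001], [-0.001, 0.001, -1.0]]
force: [1.2, -0.4, 0.2]
opening: 0.69
grasp_force: 0.0
```

In the tool's units: -0.074 m / 0.6 = -0.1233, -0.065 m / 0.6 = -0.1083.

{"method": "play_rows", "body": {
  "motion": [
    [[-0.0167,-0.0617,-0.0083,0,0,0],[-0.0317,-0.1083,-0.0167,0,0,0],[-0.0317,-0.1233,-0.0167,0,0,0],[-0.0317,-0.1233,-0.0167,0,0,0]]
  ]
}}

```text
time_s: 16.4
position: [0.4407, 0.3382, 0.2978]
tcp_rot: [[0.981, -0.193, -0.0], [-0.193, -0.981, 0.0], [-0.0, -0.0, -1.0]]
force: [0.2, -1.2, 0.3]
opening: 0.688
grasp_force: 0.0
```

Run:
```python
from h import *
p=cap('wrist'); goto(.447,.355,.13); print(np.round(screws(p,.45,.34,.12),4))
cv2.imwrite('pics/w8r.png',np.hstack([rect(p,.45,.34,.12,.060,390),rect(p,.45,.34,.12,.080,390)]))
print([(np.round(d['at'],3).tolist(),round(d['confidence'],2)) for d in finder.recognise('wrist','cover_long')])
```

```text
t 16.45 pos [0.4405 0.3364 0.2975] yaw_y -101.2 j6 127.1 shift [ 0.0029 -0.0197  0.1675] wz 0
[[4.984e-01 3.919e-01 3.780e+02]
 [4.914e-01 3.216e-01 3.770e+02]
 [4.215e-01 3.283e-01 3.960e+02]]
[([0.459, 0.366, 0.063], 0.75)]
```

View pics/w8r.png

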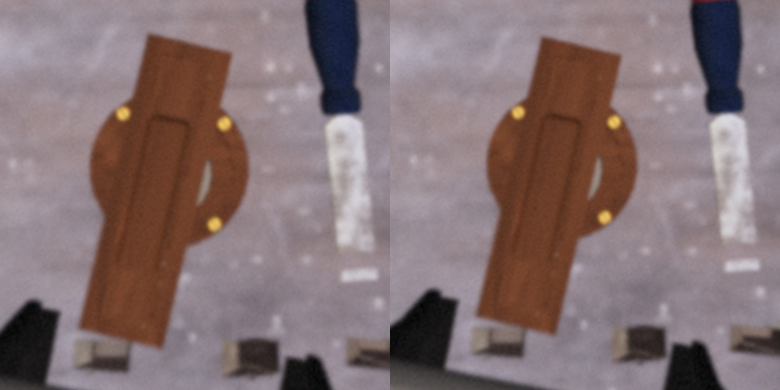

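The long cover's corners are at (147,35), (232,52), (163,349) and (80,328): centre (0.453, 0.364), yaw -13°. The round case's screws give its centre as (0.460, 0.360).

In the tool's units: 0.205 m / 0.6 = 0.3417, -0.0295 m / 0.6 = -0.0492, 1.9 degrees / 180 = 0.0106.

{"method": "play_rows", "body": {
  "motion": [
    [[0.0117,-0.0492,0.05,0,0,0.0106],[0.0117,-0.0492,0.1083,0,0,0.0106],[0.0117,-0.0492,0.1667,0,0,0.0106],[0.0117,-0.0492,0.225,0,0,0.0106],[0.0117,-0.0492,0.275,0,0,0.0106],[0.0117,-0.0492,0.3083,0,0,0.0106],[0.0117,-0.0492,0.33,0,0,0.0106],[0.0117,-0.0492,0.3417,0,0,0.0106]]
  ]
}}

```text
time_s: 17.17
position: [0.4527, 0.3609, 0.091]
tcp_rot: [[0.973, -0.232, -0.005], [-0.232, -0.973, -0.003], [-0.004, 0.004, -1.0]]
force: [0.3, 0.3, -0.2]
opening: 0.691
grasp_force: 0.0
```

In the tool's units: 0.0125 m / 0.6 = 0.0208, 0.004 m / 0.6 = 0.0067.

{"method": "play_rows", "body": {
  "motion": [
    [[0,0,0.0067,0,0,0],[0,0,0.0133,0,0,0],[0,0,0.0183,0,0,0],[0,0,0.0208,0,0,0],[0,0,0.0208,0,0,0]]
  ]
}}

```text
time_s: 17.58
position: [0.4539, 0.3639, 0.0815]
tcp_rot: [[0.973, -0.229, 0.001], [-0.229, -0.973, 0.0], [0.001, -0.001, -1.0]]
force: [-0.1, -0.2, 0.6]
opening: 0.686
grasp_force: 0.0
```

In the tool's units: 0.001 m / 0.6 = 0.0017.

{"method": "play_rows", "body": {
  "motion": [
    [[0,0,0.0017,0,0,0],[0,0,0.0017,0,0,0],[0,0,0.0017,0,0,0],[0,0,0.0017,0,0,0],[0,0,0.0017,0,0,0],[0,0,0.0017,0,0,0],[0,0,0.0017,0,0,0],[0,0,0.0017,0,0,0]]
  ],
  "fingers": 0.01
}}

```text
time_s: 18.25
position: [0.4537, 0.3639, 0.0801]
tcp_rot: [[0.973, -0.229, 0.0], [-0.229, -0.973, 0.0], [0.0, -0.0, -1.0]]
force: [0.8, 0.0, 0.9]
opening: 0.273
grasp_force: 30.0
```

In the tool's units: -0.1 m / 0.6 = -0.1667, -0.095 m / 0.6 = -0.1583.

{"method": "play_rows", "body": {
  "motion": [
    [[0,0,-0.0083,0,0,0],[0,0,-0.0167,0,0,0],[0,0,-0.0333,0,0,0],[0,0,-0.0583,0,0,0],[0,0,-0.0917,0,0,0],[0,0,-0.1333,0,0,0],[0,0,-0.1583,0,0,0],[0,0,-0.1667,0,0,0]]
  ]
}}

```text
time_s: 18.92
position: [0.4552, 0.3648, 0.1838]
tcp_rot: [[0.973, -0.229, 0.006], [-0.229, -0.973, 0.003], [0.005, -0.004, -1.0]]
force: [0.6, -0.1, -1.3]
opening: 0.274
grasp_force: 30.0
```

Run:
```python
from h import *
p=cap('wrist'); goto(.4837,-.1246,.18,-79.5); print(bot.read_state()['opening'],bot.read_state()['force'])
print(np.round(screws(p,.45,.34,.12),4))
```

```text
t 18.97 pos [0.455  0.3646 0.1833] yaw_y -103.2 j6 131.0 shift [0.1399 0.4697 0.0021] wz -23.7
0.2696909475188655 [-0.95694396  0.2001656  -0.89728981]
[[  0.3425   0.4584 130.    ]]
```

In the tool's units: 0.235 m / 0.6 = 0.3917, 0.004 m / 0.6 = 0.0067, -14 degrees / 180 = -0.0778.

{"method": "play_rows", "body": {
  "motion": [
    [[0.0067,0.0217,0,0,0,0],[0.02,0.0667,0,0,0,-0.0111],[0.0367,0.1217,0,0,0,-0.0222],[0.0533,0.1783,0,0,0,-0.0333],[0.07,0.235,0,0,0,-0.0444],[0.0867,0.2917,0,0,0,-0.0556],[0.1033,0.3467,0,0,0,-0.0667],[0.1167,0.3917,0,0,0,-0.0778]]
  ]
}}

```text
time_s: 19.63
position: [0.4662, 0.1161, 0.1788]
tcp_rot: [[1.0, 0.014, -0.004], [0.014, -1.0, -0.001], [-0.004, 0.001, -1.0]]
force: [-0.6, -0.7, -0.9]
opening: 0.275
grasp_force: 30.0
```

Run:
```python
from h import *
goto(.4837,-.1246,.18,-79.5)
```

```text
t 19.63 pos [0.4662 0.1161 0.1788] yaw_y -89.2 j6 89.9 shift [ 0.0141  0.241  -0.0011] wz -9.7
```

In the tool's units: 0.24 m / 0.6 = 0.4, 0.014 m / 0.6 = 0.0233, -9.7 degrees / 180 = -0.0539.

{"method": "play_rows", "body": {
  "motion": [
    [[0.0033,0.055,0,0,0,-0.0111],[0.0067,0.1117,0,0,0,-0.0222],[0.01,0.1683,0,0,0,-0.0333],[0.0133,0.225,0,0,0,-0.0444],[0.0167,0.2817,0,0,0,-0.0539],[0.02,0.3367,0,0,0,-0.0539],[0.0225,0.3783,0.0083,0,0,-0.0539],[0.0233,0.4,0.025,0,0,-0.0539]]
  ]
}}

```text
time_s: 20.3
position: [0.4853, -0.1245, 0.1647]
tcp_rot: [[0.984, 0.178, 0.001], [0.178, -0.984, -0.002], [0.001, 0.002, -1.0]]
force: [0.5, 0.0, -2.4]
opening: 0.271
grasp_force: 30.0
```

In the tool's units: 0.052 m / 0.6 = 0.0867, 0.05 m / 0.6 = 0.0833.

{"method": "play_rows", "body": {
  "motion": [
    [[0,0,0.025,0,0,0],[0,0,0.05,0,0,0],[0,0,0.07,0,0,0],[0,0,0.0833,0,0,0],[0,0,0.0867,0,0,0],[0,0,0.0867,0,0,0]]
  ]
}}

```text
time_s: 20.8
position: [0.484, -0.12, 0.1119]
tcp_rot: [[0.983, 0.182, -0.003], [0.182, -0.983, 0.001], [-0.003, -0.002, -1.0]]
force: [-0.1, 0.3, -1.4]
opening: 0.274
grasp_force: 30.0
```

Run:
```python
from h import *
p=cap('wrist'); goto(.4837,-.1246,.0685,-79.5); print(bot.read_state()['opening'],bot.read_state()['force'])
print(np.round(screws(p,.485,-.12,.12),4))
s=bot.read_state(); x,y,z=s['position']
cv2.imwrite('pics/w9r.png',np.hstack([rect(p,x,y,.12,z-.02,390),rect(p,x,y,.12,.024,390)]))
```

```text
t 20.85 pos [ 0.4847 -0.1203  0.1126] yaw_y -79.5 j6 52.7 shift [-0.0017  0.0041  0.0441] wz -0.0
0.2727240300127798 [ 0.26551173 -0.17540364 -1.93023513]
[[ 5.899e-01 -1.240e-01  2.610e+02]
 [ 5.830e-01 -8.660e-02  2.620e+02]
 [ 4.969e-01 -1.200e-03  1.070e+02]
 [ 4.299e-01 -7.890e-02  3.600e+01]
 [ 3.674e-01 -1.262e-01  6.300e+01]
 [ 3.664e-01 -1.205e-01  9.200e+01]
 [ 3.656e-01 -1.152e-01  3.100e+01]]
```

View pics/w9r.png

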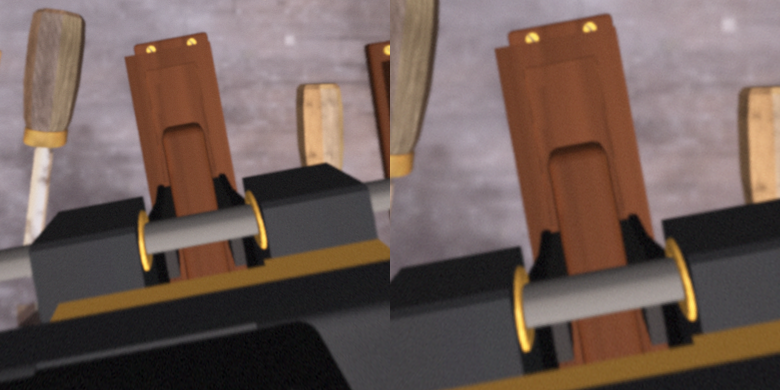

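The cap's front edge midpoint at (168,50) puts the cover centre about (+2,-3.5) mm from target, so I'll correct and lower.

In the tool's units: 0.034 m / 0.6 = 0.0567, 0.004 m / 0.6 = 0.0067.

{"method": "play_rows", "body": {
  "motion": [
    [[0.0025,0.0033,0.01,0,0,0],[0.0025,0.0067,0.0233,0,0,0],[0.0025,0.0067,0.035,0,0,0],[0.0025,0.0067,0.0433,0,0,0],[0.0025,0.0067,0.0483,0,0,0],[0.0025,0.0067,0.0517,0,0,0],[0.0025,0.0067,0.055,0,0,0],[0.0025,0.0067,0.0567,0,0,0]]
  ]
}}

```text
time_s: 21.52
position: [0.4873, -0.1244, 0.0788]
tcp_rot: [[0.983, 0.182, -0.0], [0.182, -0.983, 0.0], [-0.0, -0.0, -1.0]]
force: [-0.1, -0.9, -1.6]
opening: 0.274
grasp_force: 30.0
```

In the tool's units: 0.009 m / 0.6 = 0.015, 0.0085 m / 0.6 = 0.0142.

{"method": "play_rows", "body": {
  "motion": [
    [[0,0,0.0033,0,0,0],[0,0,0.0067,0,0,0],[0,0,0.01,0,0,0],[0,0,0.0125,0,0,0],[0,0,0.0142,0,0,0],[0,0,0.015,0,0,0]]
  ]
}}

```text
time_s: 22.02
position: [0.4872, -0.1244, 0.0699]
tcp_rot: [[0.983, 0.182, -0.0], [0.182, -0.983, 0.0], [-0.0, -0.0, -1.0]]
force: [0.2, -0.6, -1.0]
opening: 0.275
grasp_force: 30.0
```

In the tool's units: 0.0015 m / 0.6 = 0.0025, 0.001 m / 0.6 = 0.0017.

{"method": "play_rows", "body": {
  "motion": [
    [[0,0,0.0017,0,0,0],[0,0,0.0025,0,0,0],[0,0,0.0025,0,0,0]]
  ]
}}

```text
time_s: 22.27
position: [0.4873, -0.1244, 0.0685]
tcp_rot: [[0.983, 0.182, -0.0], [0.182, -0.983, 0.0], [-0.0, -0.0, -1.0]]
force: [-0.4, 0.2, -1.2]
opening: 0.279
grasp_force: 30.0
```

Not yet in contact; a bit further.

In the tool's units: 0.001 m / 0.6 = 0.0017, 0.0005 m / 0.6 = 0.0008.

{"method": "play_rows", "body": {
  "motion": [
    [[0,0,0.0008,0,0,0],[0,0,0.0017,0,0,0],[0,0,0.0017,0,0,0]]
  ]
}}

```text
time_s: 22.52
position: [0.4873, -0.1244, 0.0681]
tcp_rot: [[0.983, 0.182, 0.0], [0.182, -0.983, -0.0], [0.0, 0.0, -1.0]]
force: [0.4, 0.8, 3.8]
opening: 0.275
grasp_force: 30.0
```

In the tool's units: -0.13 m / 0.6 = -0.2167, -0.11 m / 0.6 = -0.1833.

{"method": "play_rows", "body": {
  "motion": [
    [[0,0,0,0,0,0],[0,0,0,0,0,0],[0,0,0,0,0,0],[0,0,-0.025,0,0,0],[0,0,-0.0667,0,0,0],[0,0,-0.125,0,0,0],[0,0,-0.1833,0,0,0],[0,0,-0.2167,0,0,0]]
  ],
  "fingers": 0.06
}}

```text
time_s: 23.18
position: [0.4885, -0.1249, 0.2006]
tcp_rot: [[0.983, 0.182, 0.004], [0.182, -0.983, -0.002], [0.004, 0.003, -1.0]]
force: [0.6, -0.2, -1.0]
opening: 0.679
grasp_force: 0.0
```

In the tool's units: -0.2345 m / 0.6 = -0.3908, -0.225 m / 0.6 = -0.375.

{"method": "play_rows", "body": {
  "motion": [
    [[0.0092,-0.05,0,0,0,0],[0.0217,-0.1083,0,0,0,0],[0.0333,-0.1667,0,0,0,0],[0.0467,-0.225,0,0,0,0],[0.06,-0.2833,0,0,0,0],[0.0717,-0.3417,0,0,0,0],[0.08,-0.375,0,0,0,0],[0.0842,-0.3908,0,0,0,0]]
  ]
}}

```text
time_s: 23.85
position: [0.4939, 0.1181, 0.1974]
tcp_rot: [[0.983, 0.185, -0.0], [0.185, -0.983, 0.001], [-0.0, -0.001, -1.0]]
force: [-0.2, 0.2, -0.0]
opening: 0.69
grasp_force: 0.0
```

Run:
```python
from h import *
p=cap('wrist'); goto(.494,.1155,.0605); s=bot.read_state(); print(s['opening'],s['force'])
for n in ['cover_round','cover_long']:print([(np.round(d['at'],3).tolist(),round(d['confidence'],2)) for d in finder.recognise('wrist',n)])
```

```text
t 23.9 pos [0.4942 0.1182 0.1975] yaw_y -79.4 j6 80.1 shift [-0.0007  0.0028  0.137 ] wz 0
0.6884587825323902 [-0.76702045 -0.11205461  0.47491884]
[([0.499, 0.115, 0.04], 0.96)]
[([0.532, -0.105, 0.05], 0.88)]
```

In the tool's units: 0.136 m / 0.6 = 0.2267, 0.134 m / 0.6 = 0.2233.

{"method": "play_rows", "body": {
  "motion": [
    [[0,0.005,0.0417,0,0,0],[0,0.005,0.0917,0,0,0],[0,0.005,0.1417,0,0,0],[0,0.005,0.18,0,0,0],[0,0.005,0.2033,0,0,0],[0,0.005,0.2167,0,0,0],[0,0.005,0.2233,0,0,0],[0,0.005,0.2267,0,0,0]]
  ]
}}

```text
time_s: 24.67
position: [0.4952, 0.1114, 0.0613]
tcp_rot: [[0.984, 0.18, -0.0], [0.18, -0.984, -0.0], [-0.0, 0.0, -1.0]]
force: [0.8, 0.2, -0.4]
opening: 0.691
grasp_force: 0.0
```

{"method": "play_rows", "body": {
  "motion": [
    [[0,0,0,0,0,0],[0,0,0,0,0,0],[0,0,0,0,0,0],[0,0,0,0,0,0],[0,0,0,0,0,0],[0,0,0,0,0,0],[0,0,0,0,0,0]]
  ],
  "fingers": 0.01
}}

```text
time_s: 25.25
position: [0.4951, 0.1128, 0.0621]
tcp_rot: [[0.983, 0.181, 0.001], [0.181, -0.983, 0.0], [0.001, -0.0, -1.0]]
force: [-0.2, 3.0, 4.8]
opening: 0.33
grasp_force: 30.0
```

In the tool's units: -0.12 m / 0.6 = -0.2, -0.115 m / 0.6 = -0.1917.

{"method": "play_rows", "body": {
  "motion": [
    [[0,0,-0.0083,0,0,0],[0,0,-0.025,0,0,0],[0,0,-0.05,0,0,0],[0,0,-0.0833,0,0,0],[0,0,-0.125,0,0,0],[0,0,-0.1667,0,0,0],[0,0,-0.1917,0,0,0],[0,0,-0.2,0,0,0]]
  ]
}}

```text
time_s: 25.92
position: [0.4964, 0.1123, 0.1846]
tcp_rot: [[0.983, 0.182, 0.006], [0.182, -0.983, -0.0], [0.005, 0.001, -1.0]]
force: [0.2, 0.7, -2.1]
opening: 0.325
grasp_force: 30.0
```

Run:
```python
from h import *
p=cap('wrist'); goto(.460,.3601,.125); s=bot.read_state(); print(s['opening'],s['force'])
```

```text
t 25.97 pos [0.4961 0.1124 0.1842] yaw_y -79.5 j6 79.7 shift [ 0.0092 -0.2502  0.0589] wz 0
0.32857822512138457 [ 0.52869486  0.50249303 -1.00945993]
```

In the tool's units: -0.25 m / 0.6 = -0.4167, -0.225 m / 0.6 = -0.375.

{"method": "play_rows", "body": {
  "motion": [
    [[0.0008,-0.0217,0,0,0,0],[0.0025,-0.0667,0,0,0,0],[0.005,-0.125,0,0,0,0],[0.0067,-0.1867,0,0,0,0],[0.0092,-0.25,0,0,0,0],[0.0117,-0.3167,0,0,0,0],[0.0133,-0.375,0,0,0,0],[0.015,-0.4167,0,0,0,0]]
  ]
}}

```text
time_s: 26.63
position: [0.4567, 0.3624, 0.1801]
tcp_rot: [[0.983, 0.183, -0.002], [0.183, -0.983, -0.0], [-0.002, 0.0, -1.0]]
force: [0.9, 0.7, -0.7]
opening: 0.33
grasp_force: 30.0
```

In the tool's units: 0.06 m / 0.6 = 0.1, 0.055 m / 0.6 = 0.0917.

{"method": "play_rows", "body": {
  "motion": [
    [[0,0,0.02,0,0,0],[0,0,0.05,0,0,0],[0,0,0.075,0,0,0],[0,0,0.0917,0,0,0],[0,0,0.1,0,0,0],[0,0,0.1,0,0,0]]
  ]
}}

```text
time_s: 27.13
position: [0.4573, 0.3591, 0.1197]
tcp_rot: [[0.983, 0.181, -0.004], [0.181, -0.983, -0.002], [-0.004, 0.001, -1.0]]
force: [-0.8, 0.7, -1.4]
opening: 0.328
grasp_force: 30.0
```

Run:
```python
from h import *
p=cap('wrist'); goto(.460,.3601,.0695); s=bot.read_state(); print(s['opening'],s['force'])
print(np.round(screws(p,.46,.36,.1),4))
x,y,z=s['position']
cv2.imwrite('pics/w10r.png',np.hstack([rect(p,x,y,.08,z-.0215,390),rect(p,x,y,.08,.011,390)]))
```

```text
t 27.18 pos [0.4581 0.3595 0.1207] yaw_y -79.6 j6 106.7 shift [ 0.0021 -0.0003  0.0512] wz 0
0.3301794754637109 [-0.04310573 -0.17664808 -1.34029682]
[[4.984e-01 3.922e-01 5.470e+02]
 [4.914e-01 3.217e-01 5.350e+02]]
```

View pics/w10r.png

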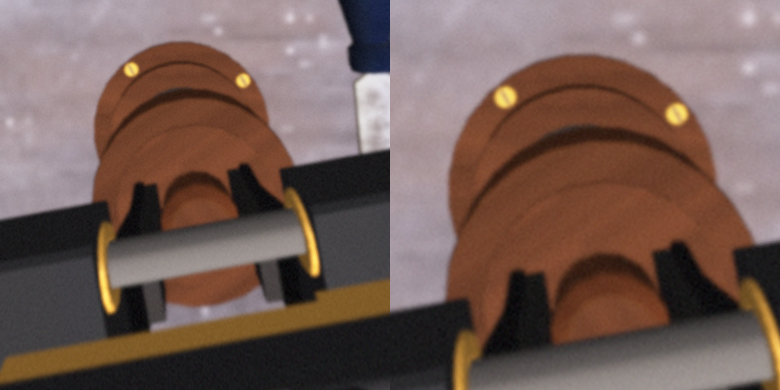

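The held cap's centre at (196,200) is about 4 mm short in x; I'll correct it and lower.

{"method": "play_rows", "body": {
  "motion": [
    [[0.0033,0,0.0133,0,0,0],[0.0067,0,0.03,0,0,0],[0.0067,0,0.0433,0,0,0],[0.0067,0,0.0533,0,0,0],[0.0067,0,0.0583,0,0,0],[0.0067,0,0.0617,0,0,0],[0.0067,0,0.065,0,0,0],[0.0067,0,0.0683,0,0,0]]
  ]
}}

```text
time_s: 27.85
position: [0.4625, 0.3608, 0.0805]
tcp_rot: [[0.983, 0.182, 0.0], [0.182, -0.983, 0.0], [0.0, -0.0, -1.0]]
force: [-0.3, 0.3, -1.3]
opening: 0.333
grasp_force: 30.0
```

In the tool's units: 0.003 m / 0.6 = 0.005, 0.002 m / 0.6 = 0.0033.

{"method": "play_rows", "body": {
  "motion": [
    [[0,0,0.0017,0,0,0],[0,0,0.0033,0,0,0],[0,0,0.005,0,0,0],[0,0,0.005,0,0,0]]
  ]
}}

```text
time_s: 28.18
position: [0.4623, 0.3607, 0.0775]
tcp_rot: [[0.983, 0.182, 0.0], [0.182, -0.983, 0.0], [0.0, -0.0, -1.0]]
force: [0.6, 0.3, -2.2]
opening: 0.332
grasp_force: 30.0
```

In the tool's units: 0.0075 m / 0.6 = 0.0125, 0.007 m / 0.6 = 0.0117.

{"method": "play_rows", "body": {
  "motion": [
    [[0,0,0.0033,0,0,0],[0,0,0.0067,0,0,0],[0,0,0.0092,0,0,0],[0,0,0.0117,0,0,0],[0,0,0.0125,0,0,0],[0,0,0.0125,0,0,0]]
  ]
}}

```text
time_s: 28.68
position: [0.4623, 0.3606, 0.0702]
tcp_rot: [[0.983, 0.182, -0.0], [0.182, -0.983, -0.0], [-0.0, 0.0, -1.0]]
force: [-1.0, -1.1, 1.1]
opening: 0.331
grasp_force: 30.0
```

In the tool's units: 0.001 m / 0.6 = 0.0017, 0.0005 m / 0.6 = 0.0008.

{"method": "play_rows", "body": {
  "motion": [
    [[0,0,0.0008,0,0,0],[0,0,0.0017,0,0,0],[0,0,0.0017,0,0,0]]
  ]
}}

```text
time_s: 28.93
position: [0.4623, 0.3605, 0.0701]
tcp_rot: [[0.983, 0.182, 0.0], [0.182, -0.983, -0.0], [0.0, 0.0, -1.0]]
force: [-1.8, -1.7, 6.5]
opening: 0.329
grasp_force: 30.0
```

Seated. I release, rise clear, and check all three.

In the tool's units: -0.15 m / 0.6 = -0.25, -0.11 m / 0.6 = -0.1833.

{"method": "play_rows", "body": {
  "motion": [
    [[0,0,0,0,0,0],[0,0,0,0,0,0],[0,0,0,0,0,0],[0,0,-0.025,0,0,0],[0,0,-0.0667,0,0,0],[0,0,-0.125,0,0,0],[0,0,-0.1833,0,0,0],[0,0,-0.25,0,0,0]]
  ],
  "fingers": 0.06
}}

```text
time_s: 29.6
position: [0.4615, 0.3602, 0.2192]
tcp_rot: [[0.983, 0.181, -0.003], [0.181, -0.983, -0.001], [-0.003, 0.001, -1.0]]
force: [0.8, -0.0, -0.4]
opening: 0.684
grasp_force: 0.0
```

{"method": "play_rows", "body": {
  "motion": [
    [[-0.05,0.0333,-0.05,0,0,0],[-0.1,0.0667,-0.1,0,0,0],[-0.1,0.0833,-0.1333,0,0,0],[-0.1,0.0833,-0.1333,0,0,0],[-0.1,0.0833,-0.1333,0,0,0],[-0.1,0.0833,-0.1333,0,0,0]]
  ]
}}

```text
time_s: 30.1
position: [0.4125, 0.3007, 0.2987]
tcp_rot: [[0.983, 0.181, 0.0], [0.181, -0.983, 0.0], [0.0, -0.0, -1.0]]
force: [0.0, 0.4, -0.4]
opening: 0.692
grasp_force: 0.0
```

Run:
```python
from h import *
p=cap('wrist'); q=cap('top'); s=bot.read_state(); print(s['position'],s['time_s'],s['opening'])
a=rect(p,.46,.36,.1,.048,390)
b=np.hstack([rect(q,.485,-.1246,.12,.048,195,fish=False),rect(q,.51,-.3506,.12,.048,195,fish=False)])
c=cv2.resize(cv2.cvtColor(q['frame'],cv2.COLOR_RGB2BGR)[140:220,85:325],(390,130)); 
r=np.vstack([b,c,np.zeros((65,390,3),np.uint8)])
cv2.imwrite('pics/final.png',np.hstack([a,r])); print(np.round(screws(p,.46,.36,.1),4))
for cam in ['top','wrist']:
  for n in ['cover_long','cover_wide','cover_round','chisel_wood','chisel_blue','gouge']: print(cam,n,[(np.round(d['at'],3).tolist(),round(d['confidence'],2)) for d in finder.recognise(cam,n)][:3])
```

```text
[0.41218156 0.3007251  0.29761448] 30.2 0.6891359252640304
[[4.987e-01 3.919e-01 4.800e+02]
 [4.914e-01 3.216e-01 5.340e+02]
 [4.208e-01 3.281e-01 4.640e+02]]
top cover_long [([0.48, -0.123, 0.047], 0.89)]
top cover_wide [([0.511, -0.349, 0.049], 0.77)]
top cover_round [([0.373, -0.508, 0.026], 0.89), ([0.379, -0.724, 0.026], 0.86), ([0.456, 0.389, 0.047], 0.44)]
top chisel_wood [([0.489, -0.243, 0.025], 0.78)]
top chisel_blue [([0.503, 0.236, 0.021], 0.91), ([0.495, 0.118, 0.014], 0.59)]
top gouge [([0.537, 0.004, 0.03], 0.72), ([0.483, -0.124, 0.049], 0.24)]
wrist cover_long [([0.484, -0.108, 0.047], 0.69)]
wrist cover_wide []
wrist cover_round [([0.466, 0.357, 0.05], 0.98)]
wrist chisel_wood [([0.391, -0.241, 0.019], 0.54)]
wrist chisel_blue [([0.505, 0.242, 0.022], 0.75)]
wrist gouge [([0.537, 0.012, 0.029], 0.97)]
```

View pics/final.png

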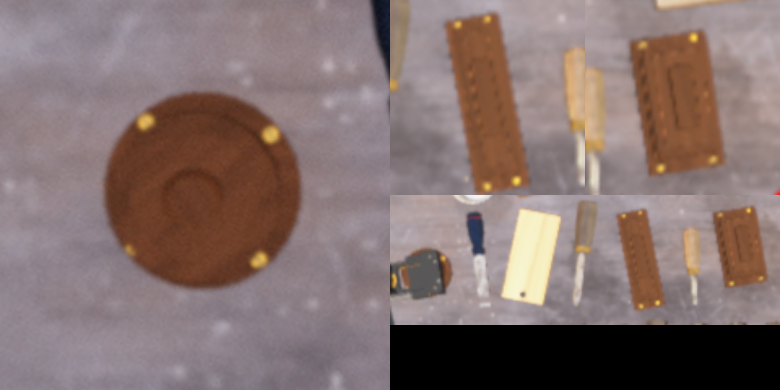

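The view shows all three covers closed on their own cases (round at (200,195), long at (486,105), wide at (677,105)), the tools undisturbed and the gripper clear. I'm handing in.

```bash
python3 -c "
from rig import bot
print(bot.hand_in())"
```

```text
the job is handed in; nothing more can be done
None
```

All three covers are back on their own stones and look fully seated in the last pictures; the chisels and gouge are where they lay, and I handed the job in at about 30 s (no verdict was returned).

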